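# Set the back gauge of a film-specimen cutter to its length stop

## Robot

A 7-joint arm with a two-finger parallel gripper is mounted at the origin on the work surface. World frame = base frame: x ahead of the robot, y to its left, z up, the work surface at z = 0. Lengths are in m, angles in rad, forces in N, time in s.
With the tool pointing down it reaches from about 0.4 to 0.85 m from the base axis. Payload 10.4 kg.
Tool frame: the origin (TCP) lies at the very end of the fingers, on their centre line; the grasp point (between the pads) lies r.tcp_to_grasp behind it (r.tcp_to_grasp is the distance from the TCP to the grasp point, in m); z points along the fingers, y is the direction in which the jaws open and shut (so a half turn about z gives the same grasp; the last joint's range is limited). The gripper opens to 87 mm and grips with 3 to 60 N. Pads are 19 mm wide; open, the fingers measure 117 mm over their backs; the gripper's body (75 mm by 190 mm) begins 51 mm behind the grasp point.
Start: joints at [-1.264, 0.332, -0.065, 1.46, 0.022, 1.35, -0.088], TCP at [0.202, 0.591, 0.184] pointing down, gripper open.
Joint ranges: [-2.6, 2.6], [-0.5, 2.12], [-1.47, 1.34], [0.16, 2.42], [-1.27, 4.41], [0.06, 2.06], [-2.6, 2.6]. Speed limits (rad/s): [2.22, 2.22, 2.79, 2.79, 3.14, 3.14, 3.14].

## Interface

Orientations are given as a unit quaternion [x, y, z, w].
In Python, from bench import r gives the robot as it stands. The module is installed in compiled form; this text tells all that it offers.
- The arm moves only by the shell command python3 -m inch 'ROWS' [FORCE]. ROWS is JSON, a list of rows, each an object with "offset": the shift along the tool's x, y, z in m, a list of three; "turn": the turn, a rotation vector about the tool's x, y, z in degrees, a list of three; "fingers": the finger opening in m, from 0 to 0.087. A call has 1 to 5 rows; each row shifts and turns the pose as measured when the row begins, along the tool's axes as they then stand; what a row does not reach is not made up. A row lasts 1/8 s, in which the tool goes at most 62.5 mm and 10.7 degrees, less where a joint would pass 70% of its speed; a pose out of reach is approached as far as the arm can. A call with a gripper value outside its range is refused whole. The fingers move at their own pace and stop on an object; FORCE is the grip in N (left out, the last holds). Time passes only in rows, so rows that do not move let the fingers close. It gives the time, the measured TCP pose, the force and the opening at its end, in the units of the state.
- r.read_state(): the state, without advancing time (a new reading comes with each control period).
- r.camera(name): name is "side" or "top" or "wrist"; returns the picture (420x560x3 uint8, red, green, blue); there is no depth.
- r.camera_model(name): a dict with "fx", "fy", "cx", "cy" (pixels), "world_from_camera" (4x4, takes a point from camera to world coordinates); the wrist camera has in their place "mount" (4x4, takes a point from camera to tool coordinates, whose origin is the TCP and whose axes are the flange's). Camera axes: x right, y up, looking along -z (the intrinsics and any distortion apply to the point x, -y, -z); pixel columns grow to the right and rows downward; lengths in m; the calibration is good to about 2 mm. A picture is of the moment at which its call begins: read the wrist's pose just before it. camera_model takes no time and is no camera call.
- r.close_job(): hands the job in, once; it reports no verdict.
Trained networks look in the newest picture that a camera, given by its name, has taken for a name from the list of things; names that differ only in an ending like _2 or _b are one class to them, and where a whole thing is asked for, a point or a joint stands for the part that bears it (a point fixed in the world has none). Each returns a list of dicts, best first, with "score" (0 to 1); they miss things now and then, are a little off and sometimes report something else, mostly with a low value. They report only what shows in the picture. A call takes as long as a camera call.
- r.cut_out(name, camera): "region" (420x560 bool, what is visible of it) and "extent" ([left, top, right, bottom] in pixels, round what is visible of it).
The state is a dict: "time": time; "joint_positions": joint angles; "joint_vel": joint speeds; "joint_torque": joint torques, N m; "ee_pos": TCP position; "eef_rot": TCP orientation; "ft_force": force on the tool from outside, world axes, zero at the start; "torque": the same for the moment, N m; "width": finger opening in m.
Only numpy, scipy, OpenCV 4.12 (cv2) and the standard library are available. Lean on these libraries where they do the work, as an engineer would, in place of code of your own. Each camera call takes 0.05 s, during which the arm holds its last target. There are 200 camera calls.

## Task

Set the specimen cutter's back gauge to length: with a fingertip press down the release pad in the middle of the gauge carriage to free its brake, then, keeping the pad pressed, slide the carriage along its rail until its buffer rests against the length stop, and let the pad spring up so that the brake holds it there. Never drag the carriage with the brake on, and do not shift the stop. Nothing is to be picked up: leave the weight, tape roll, scissors and jar where they are.

Things in the scene. Friction and masses are not known exactly. Their poses are not given: they have to be found in the camera images.
- cutter: Film-specimen cutter fixed to the bench: white board 310 mm (x) by 460 mm (y), top 30 mm above the bench, a closed cutting arm along its left (+y) edge (60 mm high; black handle, 82 mm high, reaching 296 mm to -x) and a 420 mm aluminium rail parallel to y, 100 mm to +x of its centre. Origin: on the bench under the board's centre; +y is the way the gauge must slide, z up.
- pad_top (a point): Centre of the top face of the release pad: a black ribbed plate 46 mm (x) by 66 mm (y) in the middle of the gauge carriage. Its face is 80 mm above the bench when up, 10 mm proud of the carriage. Along each y end runs a ridge 3.5 mm high, 6 mm thick, leaving 54 mm of flat between them. The point rides with the pad; axes parallel to the cutter's.
- pad (a joint): Travel of the release pad in m: 0 up (brake on), 0.007 fully down, against a firm end. It is sprung: about 4 N at 1 mm, 9 N at 2.5 mm, 13 N fully down. The first millimetres only ease the brake; from about 3 mm down it is off. Let go, the pad springs up and the brake grips again.
- gauge (a joint): Position (m) of the gauge carriage on the rail, growing towards the cutter's +y, to the stop. Aluminium block 84 mm (x) by 110 mm (y), top 70 mm above the bench; a steel fence bar, up to 54 mm high, reaches 216 mm from its centre over the board to -x. Brake off: 1 to 2 N of drag, so the fingertip's friction on the pad carries it along; brake on: holds against about 15 to 22 N.
- gauge_face (a point): Front (+y) face of the carriage's rubber buffer, 59 mm ahead of the pad's centre and 62 mm above the bench; axes parallel to the cutter's.
- stop_face (a point): The face (-y side) of the length stop that the buffer meets, 62 mm above the bench; axes parallel to the cutter's. The stop: a steel block 70 mm (x) by 28 mm (y) on the same rail, 70 mm high, with a white index line, a pointer over the scale and a knurled clamp screw up to 88 mm high. Clamped, but slips if shoved with more than about 40 N.
- weight: Loose steel film weight, 38 mm across, 48 mm high with a knob, standing on the board beyond the stop. Origin: centre of its underside.
- tape_roll: Loose cream tape roll, 100 mm across, 25 mm high, lying flat on the bench right of the cutter. Origin: centre of its underside.
- scissors: Loose scissors with red handles, about 185 mm long, lying on the bench left of the cutter, blades towards its x. Origin: near the pivot, on the bench.
- jar: Loose clear jar with a white cap, 54 mm across, 65 mm high, on the bench right of the cutter. Origin: centre of its underside.

How it is judged:
By the outcome, as a careful person would: the job done as asked, in the order asked, and still so for the second after the job is handed in, with the robot touching nothing.
It also fails if it takes over 35 s, if anything falls off the work surface, if the arm or the gripper's body presses on something with over 40 N, if the wrist force passes 120 N, or if a joint passes its speed limit or range.

## Working session

There is one attempt and no reset: what is moved stays moved. The work goes in short steps, Python scripts to look and compute and a shell command to move; the robot and the scene stay as the last step left them, time stands still between calls to the robot, and variables do not carry over. Pictures are saved under pics/ and viewed, on a budget of 10 in all, crops included, one or two more only if the job needs it, and the job is handed in when it is done.

```bash
mkdir -p pics
python3 - <<'E'
from bench import r
import cv2,numpy as np
s=r.read_state();print(s['time'],s['ee_pos'],s['eef_rot'],s['ft_force'],s['width'],r.tcp_to_grasp)
for c in ['top','side']:
    im=r.camera(c);cv2.imwrite(f'pics/{c}0.png',im[:,:,::-1]);m=r.camera_model(c);print(c,{k:np.round(v,3).tolist() for k,v in m.items()})
    for n in ['pad_top','stop_face','gauge','cutter','weight']:
        try:
            for d in r.cut_out(n,c)[:2]:
                ys,xs=np.nonzero(d['region']);print(n,round(d['score'],2),d['extent'],xs.mean().round(1),ys.mean().round(1),len(xs))
        except Exception as e: print(n,e)
print(r.camera_model('wrist'))
E
```

```text
0.0 [0.20227663 0.59087596 0.18313698] [ 1.64140787e-01  9.86436656e-01 -7.19090245e-04 -8.78077084e-05] [ 0.47453318 -0.31043908  0.33149106] 0.08677838059214854 0.0187
top {'fx': 435.028, 'fy': 435.028, 'cx': 278.817, 'cy': 213.339, 'world_from_camera': [[0.016, 0.984, -0.176, 0.283], [-1.0, 0.017, 0.002, 0.006], [0.005, 0.176, 0.984, 1.485], [0.0, 0.0, 0.0, 1.0]]}
pad_top 0.77 [294.0, 193.0, 314.0, 207.5] 304.4 199.1 319
stop_face 0.51 [253.9, 187.7, 261.6, 215.8] 257.6 202.2 174
gauge 0.96 [287.8, 187.5, 323.5, 262.9] 301.3 206.1 1070
cutter 0.81 [192.9, 186.6, 342.8, 324.8] 268.1 234.6 13277
weight 0.59 [397.3, 189.3, 425.0, 219.9] 410.0 203.2 381
weight 0.49 [224.4, 235.1, 233.5, 246.8] 229.6 240.4 85
side {'fx': 383.103, 'fy': 383.103, 'cx': 281.259, 'cy': 202.805, 'world_from_camera': [[0.813, 0.435, -0.387, 0.112], [-0.582, 0.593, -0.557, -0.565], [-0.013, 0.677, 0.735, 0.836], [0.0, 0.0, 0.0, 1.0]]}
pad_top 0.57 [307.9, 200.2, 339.0, 223.6] 322.8 211.1 411
stop_face 0.73 [275.3, 172.3, 301.5, 198.0] 286.0 184.0 337
gauge 0.82 [244.5, 193.7, 350.0, 248.5] 309.5 220.2 1868
cutter 0.61 [126.5, 141.5, 368.9, 314.3] 268.5 223.3 16840
weight 0.73 [306.6, 198.8, 340.3, 225.4] 323.0 211.2 410
weight 0.44 [228.3, 177.5, 238.9, 193.1] 232.5 186.7 182
{'fx': 292.45471434355255, 'fy': 292.45471434355255, 'cx': 276.60562984613875, 'cy': 214.86124237656782, 'mount': array([[ 4.10978704e-04,  9.59469990e-01,  2.81810520e-01,
         7.66861393e-02],
       [ 9.99999409e-01, -6.78030383e-04,  8.50114979e-04,
         1.36776121e-03],
       [ 1.00673590e-03,  2.81810004e-01, -9.59469702e-01,
        -2.00333908e-01],
       [ 0.00000000e+00,  0.00000000e+00,  0.00000000e+00,
         1.00000000e+00]])}
```

View pics/top0.png

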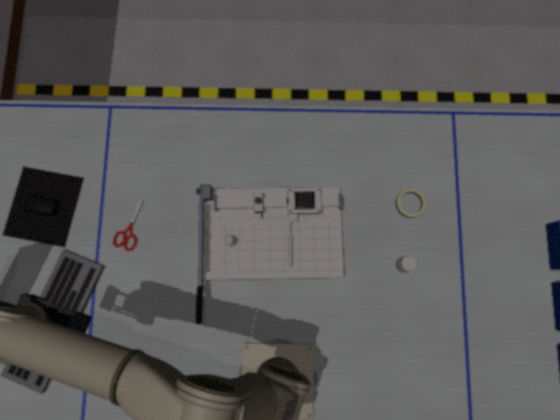

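View pics/side0.png

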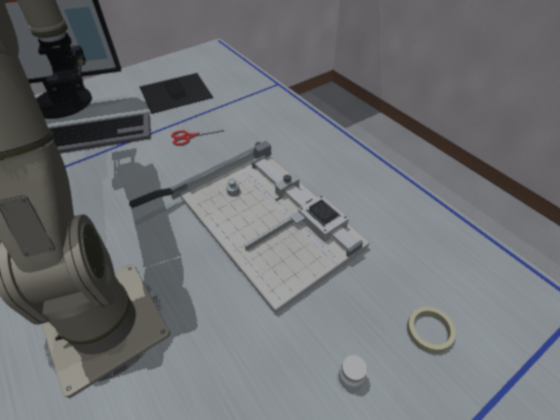

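The top view shows the pad at about (304,200), the stop at (258,202), the cutter nearly axis-aligned, and the roll and jar well to the right. The side view agrees, with the pad at (323,211) and the stop at (286,184). In both views the network's "weight" top hit is wrong (tape roll, then pad).

```bash
cat > h.py <<'E'
import numpy as np
from bench import r
from scipy.spatial.transform import Rotation as R
def wfc(c,s=None):
    m=r.camera_model(c)
    if c!='wrist': return m,np.array(m['world_from_camera'])
    s=s or r.read_state();T=np.eye(4);T[:3,:3]=R.from_quat(s['eef_rot']).as_matrix();T[:3,3]=s['ee_pos']
    return m,T@m['mount']
def at(c,u,v,z,s=None):
    m,T=wfc(c,s);d=T[:3,:3]@np.array([(u-m['cx'])/m['fx'],-(v-m['cy'])/m['fy'],-1]);o=T[:3,3]
    return o+d*(z-o[2])/d[2]
E
python3 - <<'E'
from h import *
np.set_printoptions(precision=4,suppress=True)
print('pad',at('top',304.4,199.6,.08),at('side',322.8,211.3,.08))
print('stop',at('top',258,202,.07),at('side',288,185,.07))
print('cutter corners z.03',[at('top',*p,.03) for p in [(343,277),(206,279),(340,188)]])
s=r.read_state();print(R.from_quat(s['eef_rot']).as_matrix())
E
```

```text
pad [ 0.5812 -0.0811  0.08  ] [ 0.5795 -0.0819  0.08  ]
stop [0.5725 0.0722 0.07  ] [0.5699 0.0595 0.07  ]
cutter corners z.03 [array([ 0.3321, -0.2137,  0.03  ]), array([0.318 , 0.2394, 0.03  ]), array([ 0.6347, -0.2062,  0.03  ])]
[[-0.9461  0.3238 -0.    ]
 [ 0.3238  0.9461  0.0001]
 [ 0.      0.     -1.    ]]
```

```bash
for i in 1; do python3 -m inch '[{"offset":[-0.03,-0.027,0],"turn":[0,0,0],"fingers":0},{"offset":[-0.046,-0.041,0],"turn":[0,0,0],"fingers":0},{"offset":[-0.046,-0.041,0],"turn":[0,0,0],"fingers":0},{"offset":[-0.046,-0.041,0],"turn":[0,0,0],"fingers":0},{"offset":[-0.046,-0.041,0],"turn":[0,0,0],"fingers":0}]' 20; done
python3 -m inch '[{"offset":[-0.046,-0.041,0],"turn":[0,0,0],"fingers":0},{"offset":[-0.046,-0.041,0],"turn":[0,0,0],"fingers":0},{"offset":[-0.046,-0.041,0],"turn":[0,0,0],"fingers":0},{"offset":[-0.046,-0.041,0],"turn":[0,0,0],"fingers":0},{"offset":[-0.03,-0.027,0],"turn":[0,0,0],"fingers":0}]'
python3 -c "
from h import *
print(R.from_quat(r.read_state()['eef_rot']).as_matrix().round(3))"
```

```text
time: 1.23
ee_pos: [0.3432, 0.3397, 0.1831]
eef_rot: [0.16, 0.987, 0.001, -0.001]
ft_force: [2.1, -0.0, -0.7]
width: 0.0446
time: 1.85
ee_pos: [0.4879, 0.0845, 0.1842]
eef_rot: [0.161, 0.987, 0.003, 0.001]
ft_force: [-0.0, 0.6, -0.9]
width: 0.0018
[[-0.948  0.318  0.003]
 [ 0.318  0.948  0.006]
 [-0.001  0.006 -1.   ]]
```

```bash
python3 -m inch '[{"offset":[0,0,0],"turn":[0,0,-10.2],"fingers":0},{"offset":[0,0,0],"turn":[0,0,-10],"fingers":0},{"offset":[-0.03,-0.052,0],"turn":[0,0,0],"fingers":0},{"offset":[-0.03,-0.052,0],"turn":[0,0,0],"fingers":0},{"offset":[-0.03,-0.052,0],"turn":[0,0,0],"fingers":0}]'
python3 -m inch '[{"offset":[0,0,0],"turn":[0,0,0],"fingers":0},{"offset":[0,0,0],"turn":[0,0,0],"fingers":0}]'
python3 - <<'E'
from h import *
import cv2
np.set_printoptions(precision=4,suppress=True)
s=r.read_state();print(s['ee_pos'],R.from_quat(s['eef_rot']).as_matrix(),s['ft_force'])
im=r.camera('wrist');cv2.imwrite('pics/w1.png',im[:,:,::-1])
for n,z in [('pad_top',.08),('stop_face',.07),('gauge',.07)]:
    for d in r.cut_out(n,'wrist')[:2]:
        l,t,rr,b=d['extent'];print(n,round(d['score'],2),d['extent'],at('wrist',(l+rr)/2,(t+b)/2,z,s),at('wrist',l,t,z,s),at('wrist',rr,b,z,s))
E
```

```text
time: 2.48
ee_pos: [0.5868, -0.0708, 0.1851]
eef_rot: [-0.022, 1.0, 0.004, 0.003]
ft_force: [-0.0, 1.1, 0.6]
width: 0.0005
time: 2.72
ee_pos: [0.5875, -0.0756, 0.1844]
eef_rot: [-0.019, 1.0, 0.003, 0.003]
ft_force: [-0.2, 0.0, -1.2]
width: 0.0003
[ 0.5875 -0.0756  0.1844] [[-0.9993 -0.0378  0.0059]
 [-0.0378  0.9993  0.0054]
 [-0.0061  0.0052 -1.    ]] [-0.1728  0.0188 -1.153 ]
pad_top 0.73 [384.7, 149.3, 431.6, 226.1] [0.5661 0.0643 0.08  ] [0.5275 0.0336 0.08  ] [0.6079 0.0973 0.08  ]
pad_top 0.65 [240.5, 175.6, 304.1, 220.3] [ 0.5826 -0.0791  0.08  ] [ 0.5599 -0.1131  0.08  ] [ 0.6064 -0.0435  0.08  ]
stop_face 0.81 [383.8, 150.8, 428.9, 227.6] [0.5697 0.0672 0.07  ] [0.5296 0.0366 0.07  ] [0.613  0.1004 0.07  ]
gauge 0.92 [221.3, 0.0, 329.1, 233.1] [ 0.4998 -0.0791  0.07  ] [ 0.4002 -0.1323  0.07  ] [ 0.6238 -0.0128  0.07  ]
```

View pics/w1.png

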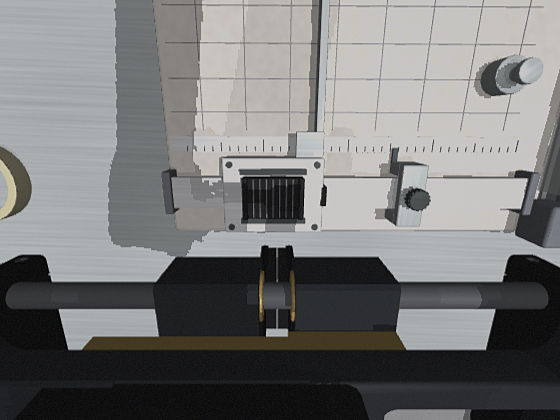

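The wrist view shows the pad at (273,198), buffer front at about (326,195), stop at 398–428, and the rail level, so the tool is aligned with it. Next I'll work out the hover correction and the travel.

Run:
```python
from h import *
import cv2
np.set_printoptions(precision=4,suppress=True)
s=r.read_state();M=R.from_quat(s['eef_rot']).as_matrix()
pad=at('wrist',272.5,198,.08,s)
print('pad',pad,'tool offset',M.T@(pad-s['ee_pos']))
print('buffer',at('wrist',326.5,195,.065,s),'stop L top edge',at('wrist',399,195,.07,s),'screw',at('wrist',415,199,.085,s))
for c in [(172,177),(516,177)]: print('rail',at('wrist',*c,.05,s))
im=r.camera('wrist');cv2.imwrite('pics/w2.png',cv2.resize(im[130:250,200:450,::-1],None,fx=3.2,fy=3.2,interpolation=cv2.INTER_CUBIC))
```

```text
pad [ 0.5827 -0.078   0.08  ] tool offset [ 0.0055 -0.0036  0.1048]
buffer [ 0.5805 -0.0177  0.065 ] stop L top edge [0.5763 0.0614 0.07  ] screw [0.5768 0.0723 0.085 ]
rail [ 0.5696 -0.1941  0.05  ]
rail [0.5541 0.2021 0.05  ]
```

View pics/w2.png

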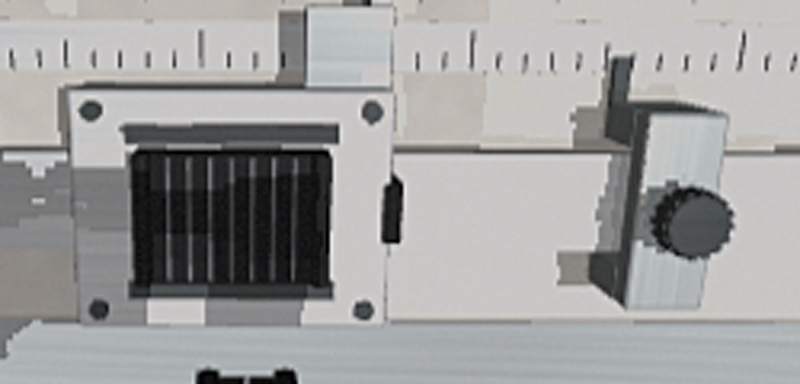

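The enlarged crop puts the buffer front at 325.6 px and the stop's top left edge at 400 px. That makes the travel about 79 mm.

```bash
python3 -m inch '[{"offset":[0.0055,-0.0036,0.03],"turn":[0,0,0],"fingers":0},{"offset":[0,0,0.04],"turn":[0,0,0],"fingers":0},{"offset":[0,0,0.015],"turn":[0,0,0],"fingers":0},{"offset":[0,0,0],"turn":[0,0,0],"fingers":0},{"offset":[0,0,0],"turn":[0,0,0],"fingers":0}]'
python3 -c "
from h import *
s=r.read_state();M=R.from_quat(s['eef_rot']).as_matrix();print(M.round(4),(M.T@(np.array([.5827,-.0785,.08])-s['ee_pos'])).round(4))"
```

```text
time: 3.6
ee_pos: [0.5842, -0.0747, 0.1013]
eef_rot: [-0.022, 1.0, 0.004, 0.006]
ft_force: [0.0, 0.8, 0.7]
width: 0.0006
[[-0.9989 -0.0446  0.0119]
 [-0.0445  0.999   0.008 ]
 [-0.0122  0.0075 -0.9999]] [ 0.002  -0.0039  0.0212]
```

```bash
python3 -m inch '[{"offset":[0.002,-0.004,0.005],"turn":[0.45,0.7,0.3],"fingers":0},{"offset":[0,0,0.005],"turn":[0,0,0],"fingers":0},{"offset":[0,0,0],"turn":[0,0,0],"fingers":0}]'
python3 -m inch '[{"offset":[0,0,0.006],"turn":[0,0,0],"fingers":0},{"offset":[0,0,0],"turn":[0,0,0],"fingers":0}]'
python3 -c "
from h import *
s=r.read_state();M=R.from_quat(s['eef_rot']).as_matrix();print(M.round(4),(M.T@(np.array([.5827,-.0785,.08])-s['ee_pos'])).round(4))"
```

```text
time: 3.98
ee_pos: [0.5837, -0.0792, 0.0927]
eef_rot: [-0.019, 1.0, -0.0, 0.001]
ft_force: [1.3, -0.8, -0.7]
width: 0.0
time: 4.22
ee_pos: [0.5837, -0.0792, 0.0863]
eef_rot: [-0.019, 1.0, -0.0, 0.001]
ft_force: [-0.1, 0.1, 0.4]
width: 0.0005
[[-9.992e-01 -3.890e-02  2.400e-03]
 [-3.890e-02  9.992e-01 -7.000e-04]
 [-2.300e-03 -8.000e-04 -1.000e+00]] [0.001  0.0008 0.0063]
```

Now I'll press down in small steps, watching the force.

```bash
python3 -m inch '[{"offset":[0.001,0.001,0.006],"turn":[0,0,0],"fingers":0},{"offset":[0,0,0],"turn":[0,0,0],"fingers":0}]'
python3 -m inch '[{"offset":[0,0,0.003],"turn":[0,0,0],"fingers":0}]'
python3 -m inch '[{"offset":[0,0,0.003],"turn":[0,0,0],"fingers":0}]'
```

```text
time: 4.47
ee_pos: [0.5826, -0.0781, 0.0798]
eef_rot: [-0.019, 1.0, -0.0, 0.001]
ft_force: [-0.0, 0.6, 0.1]
width: 0.0004
time: 4.6
ee_pos: [0.5828, -0.0782, 0.0769]
eef_rot: [-0.019, 1.0, -0.0, 0.001]
ft_force: [0.4, -0.7, -0.2]
width: 0.0001
time: 4.72
ee_pos: [0.5828, -0.0782, 0.0738]
eef_rot: [-0.019, 1.0, -0.0, 0.001]
ft_force: [0.0, -0.8, 0.1]
width: 0.0003
```

Run:
```python
from h import *
import cv2
s=r.read_state();print(s['ee_pos'],s['ft_force'],s['joint_torque'])
im=r.camera('wrist');a=im[130:340,150:430,::-1]
b=r.camera('side')[150:270,230:390,::-1]
cv2.imwrite('pics/w3.png',np.hstack([cv2.resize(a,(400,300)),cv2.resize(b,(400,300))]))
```

```text
[ 0.58278333 -0.07815928  0.07375856] [ 0.02445594 -0.83236784  0.14824005] [-6.67364127e-02 -5.36176801e+01  8.21412832e+00 -3.51522374e+01
  1.04128914e-01  1.55982119e-01 -2.80944072e-02]
```

View pics/w3.png

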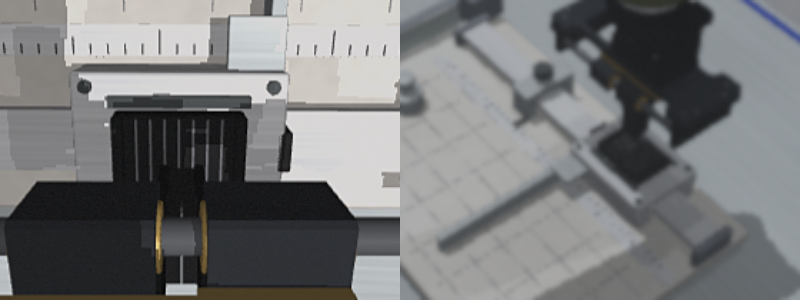

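The left half shows the finger centred over the pad in y. In the right half the tip sits over the pad with no contact force yet. I'll keep descending in small steps.

```bash
python3 -m inch '[{"offset":[0,0,0.002],"turn":[0,0,0],"fingers":0}]'
python3 -m inch '[{"offset":[0,0,0.002],"turn":[0,0,0],"fingers":0}]'
python3 - <<'E'
from h import *
s=r.read_state()
for c in ['side','top']:
    m,T=wfc(c); p=np.linalg.inv(T)@np.append(s['ee_pos'],1);print(c,m['cx']-m['fx']*p[0]/p[2],m['cy']+m['fy']*p[1]/p[2])
E
```

```text
time: 4.95
ee_pos: [0.5827, -0.0782, 0.0717]
eef_rot: [-0.019, 1.0, -0.0, 0.001]
ft_force: [-0.1, 0.5, -0.4]
width: 0.0006
time: 5.08
ee_pos: [0.5828, -0.0782, 0.0696]
eef_rot: [-0.019, 1.0, -0.0, 0.001]
ft_force: [-0.9, 1.7, -0.6]
width: 0.0006
side 322.6141831364156 212.5129322201198
top 303.3442294970039 199.77209705306325
```

Run:
```python
from h import *
import cv2
s=r.read_state();print(s['ee_pos'],s['ft_force'],s['torque'],s['joint_torque'])
b=r.camera('side')[160:250,270:390,::-1]
cv2.imwrite('pics/s4.png',cv2.resize(b,(800,600),interpolation=cv2.INTER_CUBIC))
```

```text
[ 0.58276514 -0.07820847  0.06955866] [-0.93996729  1.69544021 -0.63212319] [0.05747643 0.05063191 0.03496644] [-4.11424774e-02 -5.37059355e+01  8.28055590e+00 -3.49505138e+01
  9.18263965e-02  1.19786561e-01 -1.83494511e-02]
```

View pics/s4.png

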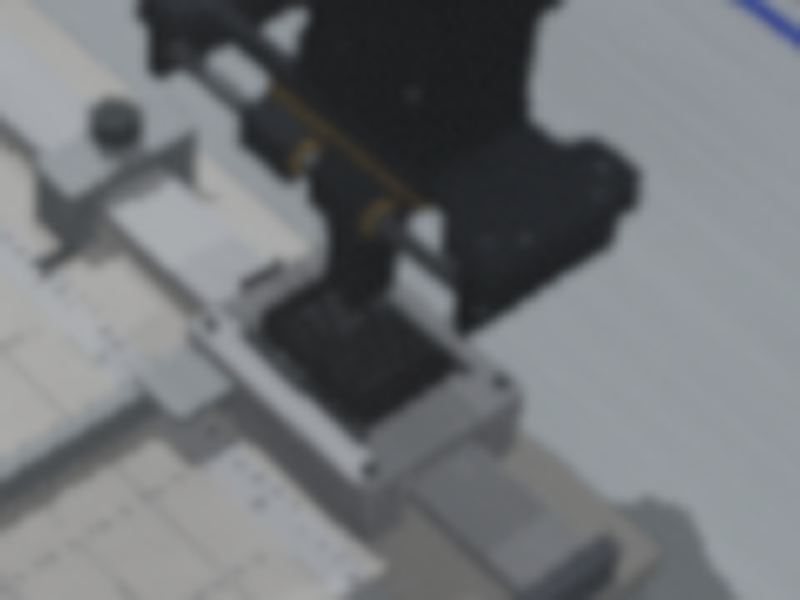

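The fingertip's lower end shows at about (365,300) in the crop, i.e. side pixel (325,205). The reported TCP should project to 212.5, and neither the wrist force nor the joint torques show any load. So the closed tip is physically shorter than the reported TCP, and I'll keep lowering it under force guard.

```bash
python3 -m inch '[{"offset":[0,0,0.002],"turn":[0,0,0],"fingers":0},{"offset":[0,0,0],"turn":[0,0,0],"fingers":0}]'|sed -n '2p;4p'
python3 -m inch '[{"offset":[0,0,0.002],"turn":[0,0,0],"fingers":0}]'|sed -n '2p;4p'
python3 - <<'E'
from h import *
m,T=wfc('side')
for z in (.06,.07,.08,.09,.1):
    p=np.linalg.inv(T)@np.array([.5828,-.0782,z,1]);print(z,m['cx']-m['fx']*p[0]/p[2],m['cy']+m['fy']*p[1]/p[2])
E
```

```text
ee_pos: [0.5826, -0.0782, 0.0671]
ft_force: [-0.4, 0.4, 1.1]
ee_pos: [0.5828, -0.0782, 0.0652]
ft_force: [-0.3, -1.0, 0.4]
0.06 322.3855049301656 214.86145753545455
0.07 322.63327305939697 212.39556717427206
0.08 322.8846521022601 209.89373951499124
0.09 323.13972157507203 207.35518317850784
0.1 323.3985633461311 204.779083377836
```

```bash
for k in 1; do python3 -m inch '[{"offset":[0,0,0.002],"turn":[0,0,0],"fingers":0}]'|sed -n '2p;4p'; done
python3 -m inch '[{"offset":[0,0,0.002],"turn":[0,0,0],"fingers":0}]'|sed -n '2p;4p'
```

```text
ee_pos: [0.5827, -0.0782, 0.063]
ft_force: [0.2, -0.2, -0.2]
ee_pos: [0.5828, -0.0782, 0.0609]
ft_force: [-0.3, -0.0, 0.6]
```

Run:
```python
from h import *
import cv2
g=lambda a:np.clip(255*(a/255.)**.45,0,255).astype(np.uint8)
a=r.camera('wrist')[150:350,180:380,::-1]
b=r.camera('side')[170:240,290:360,::-1]
cv2.imwrite('pics/w5.png',g(np.hstack([cv2.resize(a,(400,400),interpolation=2),cv2.resize(b,(400,400),interpolation=2)])))
s=r.read_state();print(s['ee_pos'],s['ft_force'])
```

```text
[ 0.58259222 -0.07819034  0.06073979] [ 0.94337017 -0.65328991  0.80120657]
```

View pics/w5.png

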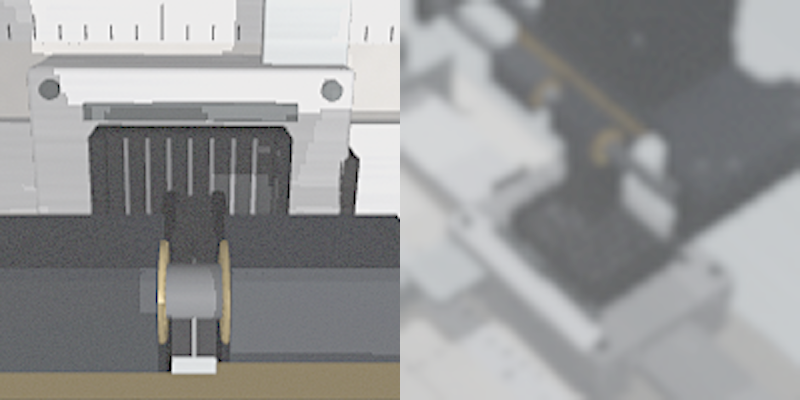

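The gamma-lifted wrist half shows the finger end at about px (277,246), against the pad's ribs near its centre. The pad's robot-side edge is at row 213 where I predict 216, so the pad position holds. I'll continue down.

```bash
python3 -m inch '[{"offset":[0,0,0.002],"turn":[0,0,0],"fingers":0}]'|sed -n '2p;4p'
python3 -m inch '[{"offset":[0,0,0.002],"turn":[0,0,0],"fingers":0}]'|sed -n '2p;4p'
```

```text
ee_pos: [0.5827, -0.0782, 0.0588]
ft_force: [0.2, 0.5, -0.8]
ee_pos: [0.5827, -0.0782, 0.0566]
ft_force: [-0.9, -0.3, -1.4]
```

```bash
python3 -m inch '[{"offset":[0,0,0.0015],"turn":[0,0,0],"fingers":0}]'|sed -n '2p;4p'
```

```text
ee_pos: [0.5827, -0.0782, 0.055]
ft_force: [0.6, -0.5, -0.7]
```

```bash
python3 -m inch '[{"offset":[0,0,0.002],"turn":[0,0,0],"fingers":0}]'|sed -n '2p;4p'
python3 -m inch '[{"offset":[0,0,0.002],"turn":[0,0,0],"fingers":0}]'|sed -n '2p;4p'
```

```text
ee_pos: [0.5827, -0.0782, 0.0529]
ft_force: [-0.3, 0.7, 0.8]
ee_pos: [0.5827, -0.0782, 0.0507]
ft_force: [-0.3, 0.5, 0.2]
```

```bash
python3 -m inch '[{"offset":[0,0,0.0015],"turn":[0,0,0],"fingers":0}]'|sed -n '2p;4p'
python3 -m inch '[{"offset":[0,0,0.0015],"turn":[0,0,0],"fingers":0}]'|sed -n '2p;4p'
```

```text
ee_pos: [0.5827, -0.0782, 0.0491]
ft_force: [0.0, -0.7, -0.3]
ee_pos: [0.5827, -0.0782, 0.0475]
ft_force: [-0.4, 0.2, 0.0]
```

Run:
```python
from h import *
import cv2
g=lambda a:np.clip(255*(a/255.)**.4,0,255).astype(np.uint8)
a=r.camera('wrist')[150:350,180:380,::-1]
b=r.camera('side')[170:240,290:360,::-1]
cv2.imwrite('pics/w6.png',g(np.hstack([cv2.resize(a,(400,400),interpolation=2),cv2.resize(b,(400,400),interpolation=0)])))
s=r.read_state();print(s['ee_pos'],s['ft_force'],s['joint_torque'])
```

```text
[ 0.58254907 -0.07821755  0.04734086] [ 0.14194171 -0.41908296 -0.10740276] [ 3.15669877e-02 -5.45343125e+01  8.67668331e+00 -3.39850366e+01
  4.98442480e-02 -6.13936618e-05  1.36269559e-02]
```

View pics/w6.png

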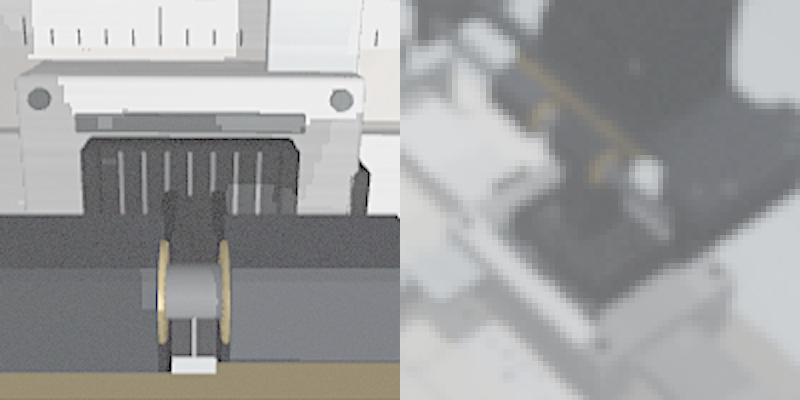

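The side half shows the finger still just clear of the pad, and the wrist view is unchanged. From the wrist geometry, a tip edge at half the pad width (9.5 mm) would sit about 36 mm behind the TCP, so contact should come near TCP z = 0.044.

```bash
python3 -m inch '[{"offset":[0,0,0.0015],"turn":[0,0,0],"fingers":0}]'|sed -n '2p;4p'
python3 -m inch '[{"offset":[0,0,0.0015],"turn":[0,0,0],"fingers":0}]'|sed -n '2p;4p'
```

```text
ee_pos: [0.5827, -0.0782, 0.0459]
ft_force: [0.7, -0.1, 0.0]
ee_pos: [0.5827, -0.0782, 0.0444]
ft_force: [-0.6, 0.3, 0.3]
```

```bash
python3 -m inch '[{"offset":[0,0,0.0015],"turn":[0,0,0],"fingers":0}]'|sed -n '2p;4p'
```

```text
ee_pos: [0.5827, -0.0782, 0.0428]
ft_force: [-0.6, -0.2, 0.6]
```

```bash
python3 -m inch '[{"offset":[0,0,0.0015],"turn":[0,0,0],"fingers":0}]'|sed -n '2p;4p'
python3 -m inch '[{"offset":[0,0,0.0015],"turn":[0,0,0],"fingers":0}]'|sed -n '2p;4p'
```

```text
ee_pos: [0.5827, -0.0782, 0.0412]
ft_force: [-1.3, 1.2, 3.3]
ee_pos: [0.5828, -0.0782, 0.04]
ft_force: [-3.1, 0.4, 8.1]
```

```bash
python3 -m inch '[{"offset":[0,0,0.0015],"turn":[0,0,0],"fingers":0}]'|sed -n '2p;4p'
```

```text
ee_pos: [0.5828, -0.0782, 0.039]
ft_force: [-4.4, 1.0, 9.7]
```

Contact came at TCP z ≈ 0.042, and the force against travel matches the pad's spring (3.3 N, 8.1 N, 9.7 N). Press on to about 5.5 mm.

```bash
python3 -m inch '[{"offset":[0,0,0.0025],"turn":[0,0,0],"fingers":0},{"offset":[0,0,0.0015],"turn":[0,0,0],"fingers":0}]'|sed -n '2p;4p'
python3 -m inch '[{"offset":[0,0,0.0005],"turn":[0,0,0],"fingers":0}]'|sed -n '2p;3p;4p'
```

```text
ee_pos: [0.5828, -0.0782, 0.0363]
ft_force: [-5.3, 0.9, 10.0]
ee_pos: [0.5828, -0.0783, 0.0365]
eef_rot: [-0.019, 1.0, 0.0, 0.001]
ft_force: [-4.4, 0.6, 10.5]
```

```bash
python3 -m inch '[{"offset":[0.0005,0,0.001],"turn":[0,0,0],"fingers":0}]'|sed -n '2p;4p'
python3 -m inch '[{"offset":[0,0.002,0.0008],"turn":[0,0,0],"fingers":0},{"offset":[0,0.004,0.0006],"turn":[0,0,0],"fingers":0}]'|sed -n '2p;4p'
```

```text
ee_pos: [0.5828, -0.0783, 0.0364]
ft_force: [-2.2, 0.5, 9.9]
ee_pos: [0.5828, -0.0737, 0.0368]
ft_force: [-5.4, -0.3, 8.8]
```

```bash
python3 -c "
from bench import r
import cv2;cv2.imwrite('pics/a.png',r.camera('wrist')[:,:,::-1])"
python3 -m inch '[{"offset":[0.0006,0.004,0.0012],"turn":[0,0,0],"fingers":0},{"offset":[0.0006,0.004,0.001],"turn":[0,0,0],"fingers":0}]'|sed -n '2p;4p'
python3 -c "
from bench import r
import cv2,numpy as np
a=cv2.imread('pics/a.png',0);b=cv2.cvtColor(r.camera('wrist'),cv2.COLOR_RGB2GRAY);cv2.imwrite('pics/b.png',b)
for n,(x0,x1,y0,y1) in {'carriage':(180,370,180,212),'scale':(200,300,120,170),'stop':(395,470,150,230)}.items():
    res=cv2.matchTemplate(b[y0-15:y1+15,x0-35:x1+35],a[y0:y1,x0:x1],cv2.TM_CCOEFF_NORMED);_,v,_,l=cv2.minMaxLoc(res);print(n,v,l[0]-35,l[1]-15)
cv2.imwrite('pics/b8.png',cv2.resize(b[100:310,150:520],(800,454)))"
```

```text
ee_pos: [0.5826, -0.0663, 0.0367]
ft_force: [-1.6, -0.7, 9.3]
carriage 0.9727656841278076 0 0
scale 0.6821587681770325 -11 0
stop 0.9664807915687561 -10 0
```

View pics/b8.png

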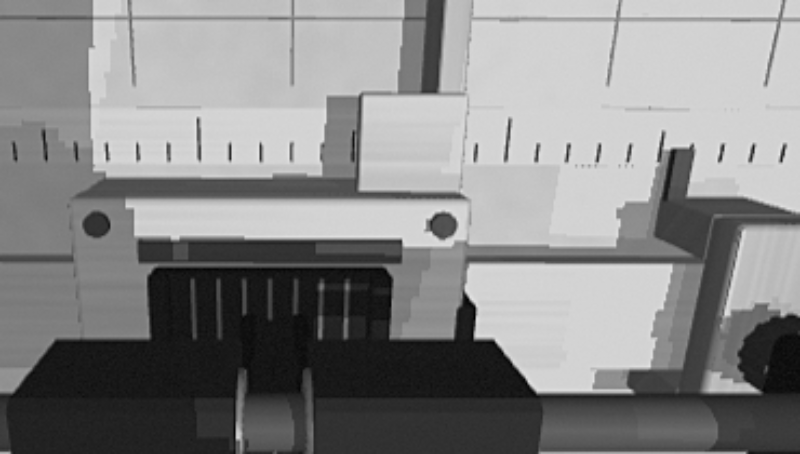

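The carriage holds still in the wrist image (0 px) while the stop and scale shift 10–11 px, so it is following the finger with the brake off. Buffer front is at crop x≈475 and the stop face at about 705.

```bash
python3 -m inch '[{"offset":[0.0005,0.006,0.0012],"turn":[0,0,0],"fingers":0},{"offset":[0.0005,0.007,0.0012],"turn":[0,0,0],"fingers":0},{"offset":[0.0005,0.007,0.0012],"turn":[0,0,0],"fingers":0}]'|sed -n '2p;4p'
python3 -c "
from bench import r
import cv2
a=cv2.imread('pics/b.png',0);b=cv2.cvtColor(r.camera('wrist'),cv2.COLOR_RGB2GRAY)
for n,(x0,x1,y0,y1) in {'carriage':(180,370,180,212),'stop':(440,510,150,230)}.items():
    res=cv2.matchTemplate(b[y0-15:y1+15,x0-50:x1+45],a[y0:y1,x0:x1],cv2.TM_CCOEFF_NORMED);_,v,_,l=cv2.minMaxLoc(res);print(n,v,l[0]-50,l[1]-15)"
```

```text
ee_pos: [0.5821, -0.0478, 0.0362]
ft_force: [-2.2, -1.8, 9.6]
carriage 0.9350925087928772 0 0
stop 0.9465873837471008 -26 0
```

```bash
python3 -m inch '[{"offset":[0.0006,0.007,0.0011],"turn":[0,0,0],"fingers":0},{"offset":[0.0006,0.007,0.0011],"turn":[0,0,0],"fingers":0},{"offset":[0.0006,0.007,0.0011],"turn":[0,0,0],"fingers":0},{"offset":[0.0006,0.007,0.0011],"turn":[0,0,0],"fingers":0}]'|sed -n '2p;3p;4p'
python3 -c "
from bench import r
import cv2
a=cv2.imread('pics/b.png',0);b=cv2.cvtColor(r.camera('wrist'),cv2.COLOR_RGB2GRAY);cv2.imwrite('pics/c.png',b)
for n,(x0,x1,y0,y1) in {'carriage':(180,350,180,212)}.items():
    res=cv2.matchTemplate(b[y0-15:y1+15,x0-50:x1+45],a[y0:y1,x0:x1],cv2.TM_CCOEFF_NORMED);_,v,_,l=cv2.minMaxLoc(res);print(n,v,l[0]-50,l[1]-15)
cv2.imwrite('pics/c9.png',cv2.resize(b[140:270,300:500],(800,520)))"
```

```text
ee_pos: [0.5814, -0.0205, 0.036]
eef_rot: [-0.016, 1.0, -0.0, 0.009]
ft_force: [-3.1, -1.1, 9.9]
carriage 0.9002900123596191 0 0
```

View pics/c9.png

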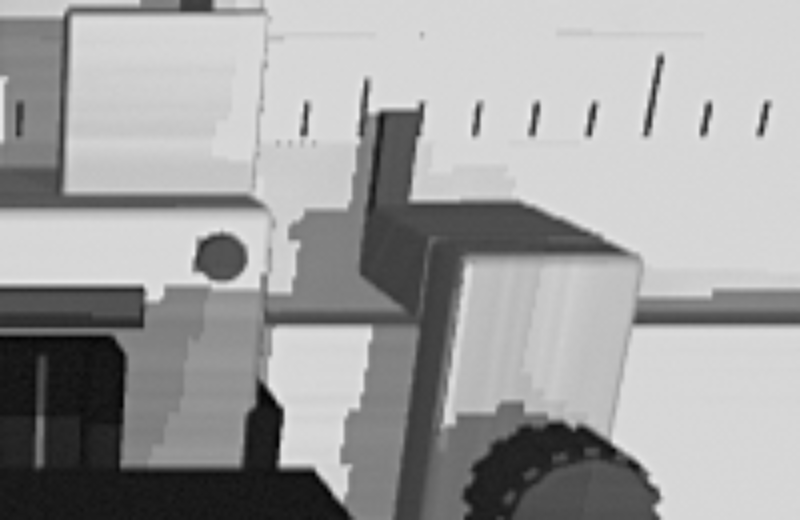

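The view shows the buffer front at crop x≈280 and the stop's top edge at about 437, with the pad still down.

Run:
```python
from h import *
s=r.read_state();M=R.from_quat(s['eef_rot']).as_matrix()
print(s['time'],s['ee_pos'])
print('buf',at('wrist',300+281/4,140+420/4,.062,s),'stop',at('wrist',300+446/4,140+400/4,.07,s),at('wrist',300+428/4,140+400/4,.07,s))
D=np.array([[-.9992,-.039,0],[-.039,.9992,0],[0,0,-1]]).T.T
print(np.degrees(R.from_matrix(M.T@D).as_rotvec()))
```

```text
9.65 [ 0.58137247 -0.01916919  0.0359593 ]
buf [0.57376129 0.04141572 0.062     ] stop [0.56628941 0.0631154  0.07      ] [0.56638383 0.06038819 0.07      ]
[-0.01749925  0.98908741 -0.30193682]
```

```bash
python3 -m inch '[{"offset":[0.0005,0.006,0.0012],"turn":[0,0.3,-0.1],"fingers":0},{"offset":[0.0005,0.006,0.0012],"turn":[0,0.3,-0.1],"fingers":0}]'|sed -n '2p;3p;4p'
python3 -m inch '[{"offset":[0.0003,0.0025,0.0012],"turn":[0,0.2,0],"fingers":0},{"offset":[0.0003,0.002,0.0012],"turn":[0,0.1,0],"fingers":0}]'|sed -n '2p;3p;4p'
```

```text
ee_pos: [0.5807, -0.0082, 0.0355]
eef_rot: [-0.018, 1.0, -0.0, 0.004]
ft_force: [-4.3, -1.7, 9.9]
ee_pos: [0.5804, -0.0039, 0.0349]
eef_rot: [-0.018, 1.0, -0.0, 0.002]
ft_force: [-4.2, -1.2, 10.1]
```

```bash
python3 -m inch '[{"offset":[0.0002,0.002,0.0009],"turn":[0,0,0],"fingers":0}]'|sed -n '2p;4p'
python3 -m inch '[{"offset":[0.0002,0.0015,0.0009],"turn":[0,0,0],"fingers":0}]'|sed -n '2p;4p'
python3 -m inch '[{"offset":[0.0001,0.0015,0.0009],"turn":[0,0,0],"fingers":0}]'|sed -n '2p;4p'
```

```text
ee_pos: [0.5803, -0.0023, 0.0349]
ft_force: [-4.4, -0.0, 10.1]
ee_pos: [0.5803, -0.0011, 0.0349]
ft_force: [-4.4, -1.3, 11.1]
ee_pos: [0.5803, 0.0, 0.0349]
ft_force: [-5.3, -0.5, 11.0]
```

```bash
python3 -m inch '[{"offset":[0.0002,0.0015,0.0008],"turn":[0,0,0],"fingers":0}]'|sed -n '2p;4p'
python3 -m inch '[{"offset":[0.0002,0.0015,0.0008],"turn":[0,0,0],"fingers":0}]'|sed -n '2p;4p'
python3 -c "
from bench import r
import cv2
a=cv2.imread('pics/c.png',0);b=cv2.cvtColor(r.camera('wrist'),cv2.COLOR_RGB2GRAY);cv2.imwrite('pics/d.png',b)
for n,(x0,x1,y0,y1) in {'carriage':(180,350,180,212),'stop':(395,455,190,215)}.items():
    res=cv2.matchTemplate(b[y0-15:y1+15,x0-50:x1+45],a[y0:y1,x0:x1],cv2.TM_CCOEFF_NORMED);_,v,_,l=cv2.minMaxLoc(res);print(n,v,l[0]-50,l[1]-15)
cv2.imwrite('pics/d10.png',cv2.resize(b[140:270,300:500],(800,520)))"
```

```text
ee_pos: [0.5802, 0.0011, 0.035]
ft_force: [-4.5, -0.7, 10.2]
ee_pos: [0.5802, 0.0023, 0.0351]
ft_force: [-3.3, -0.8, 11.3]
carriage 0.9379011392593384 0 0
stop 0.7709526419639587 -28 1
```

View pics/d10.png

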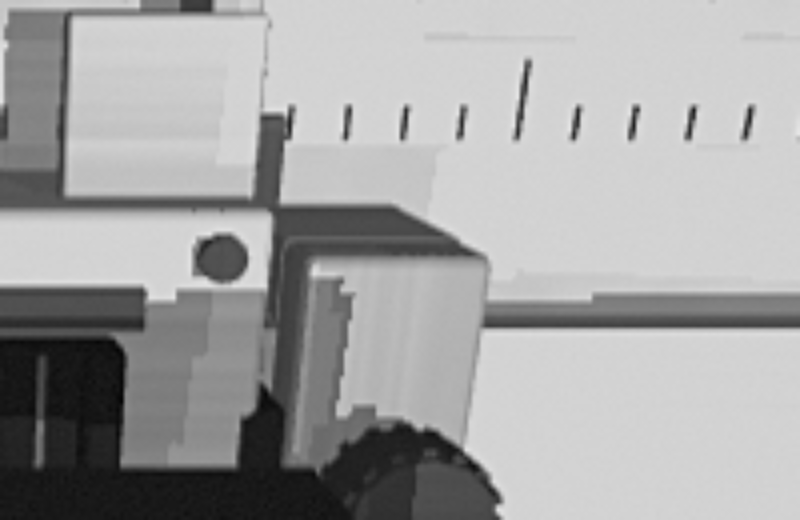

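The buffer is now within about 1–2 mm of the stop's face (both near crop x≈283). I'll keep creeping until the y force rises.

```bash
python3 -m inch '[{"offset":[0.0002,0.0015,0.0009],"turn":[0,0,0],"fingers":0}]'|sed -n '2p;4p'
python3 -m inch '[{"offset":[0.0002,0.0015,0.0009],"turn":[0,0,0],"fingers":0}]'|sed -n '2p;4p'
```

```text
ee_pos: [0.5802, 0.003, 0.0351]
ft_force: [-3.8, -4.8, 10.9]
ee_pos: [0.5802, 0.0029, 0.0352]
ft_force: [-4.1, -4.6, 10.1]
```

```bash
python3 -m inch '[{"offset":[0.0002,0.0015,0.0009],"turn":[0,0,0],"fingers":0}]'|sed -n '2p;4p'
```

```text
ee_pos: [0.5803, 0.0028, 0.0352]
ft_force: [-4.2, -3.5, 10.6]
```

Stopped at y = 0.003, with Fy risen to -4.8 N: the buffer is against the stop. I'll lift off with a slight forward bias.

```bash
python3 -m inch '[{"offset":[0.0002,0.001,-0.0015],"turn":[0,0,0],"fingers":0},{"offset":[0.0002,0.0007,-0.002],"turn":[0,0,0],"fingers":0},{"offset":[0,0.0002,-0.003],"turn":[0,0,0],"fingers":0}]'|sed -n '2p;4p'
python3 -m inch '[{"offset":[0,0,-0.005],"turn":[0,0,0],"fingers":0},{"offset":[0,0,-0.03],"turn":[0,0,0],"fingers":0},{"offset":[0,0,-0.04],"turn":[0,0,0],"fingers":0},{"offset":[0,0,-0.04],"turn":[0,0,0],"fingers":0},{"offset":[0,0,0],"turn":[0,0,0],"fingers":0}]'|sed -n '1,2p;4p'
python3 - <<'E'
from h import *
import cv2
im=r.camera('wrist');cv2.imwrite('pics/w11.png',cv2.resize(im[120:260,200:410,::-1],(800,533),interpolation=2))
s=r.read_state()
for n in ['pad_top','stop_face']:
    for d in r.cut_out(n,'wrist')[:2]:
        l,t,rr,b=d['extent'];print(n,round(d['score'],2),at('wrist',(l+rr)/2,(t+b)/2,.08 if n[0]=='p' else .07,s).round(4))
E
```

```text
ee_pos: [0.5803, 0.0027, 0.0435]
ft_force: [-1.0, -0.5, 0.1]
time: 12.2
ee_pos: [0.5789, 0.0036, 0.1618]
ft_force: [0.9, 0.8, -1.1]
pad_top 0.94 [0.5782 0.0013 0.08  ]
```

View pics/w11.png

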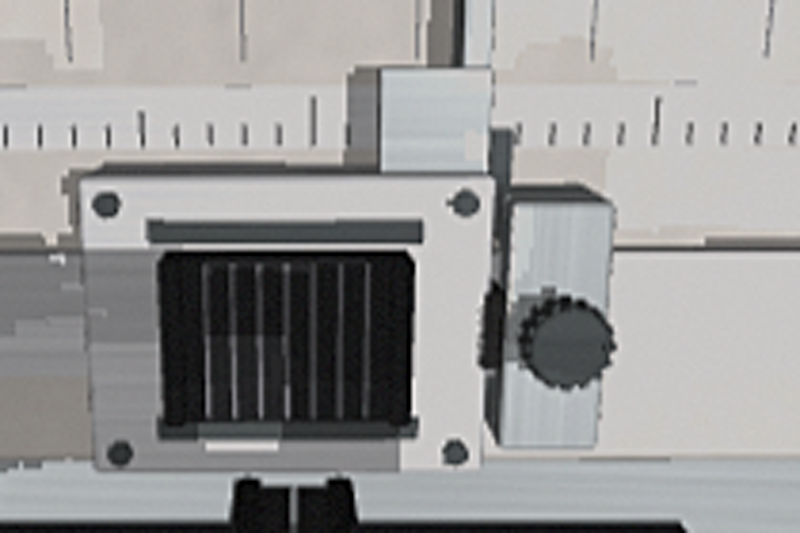

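The last view shows the buffer touching the stop's face (crop x≈503). The pad is up, the pointer is just past the same long scale tick as before, and the finger is clear.

```bash
python3 -c "
from bench import r
r.close_job()"
```

```text
the job is handed in; nothing more can be done
```

The back gauge is set: I pressed the release pad with the closed fingertips, slid the carriage about 81 mm to the stop and let the pad spring up. I then raised the arm clear and handed the job in at about 12.3 s of the 35 s.

**Brake off while sliding:** the pad was pressed about 5 to 7 mm down at roughly 10 N. Wrist images taken along the way showed the carriage moving with the finger, with 0 px of slip. The drag was 0 to 2 N.

**At the stop:** motion halted with about 5 N along y, far below the 40 N that would shift the stop. The last image shows the buffer against the stop face, the pad up, and the pointer just past the same scale tick as before.

**Disagreements:**
- The closed fingertips touched the pad about 38 mm later than the reported TCP implied, so I found contact by force and by matching the pad's spring.
- A sideways force of about 2 to 5 N in x stayed on during the press, probably friction.
- In the last image the network did not find the stop, so that check was by eye.
- I did not look at the loose items again at the end. The arm went nowhere near them below its travel height.

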